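Test the hand brake of a cheese rack trolley

ROBOT

A 6-joint arm with a two-finger parallel gripper is mounted at the origin on the work surface. World frame = base frame: x ahead of the robot, y to its left, z up, the work surface at z = 0. Lengths are in m, angles in rad, forces in N, time in s.
With the tool pointing down it reaches from about 0.375 to 0.9 m from the base axis. Payload 3.1 kg.
Tool frame: the origin (TCP) lies between the finger pads, 19 mm behind the fingertips; this is the grasp point; z points along the fingers, y is the line along which they close (so a half turn about z gives the same grasp; the last joint's range is limited). The gripper opens to 85 mm and grips with 20 to 120 N. Pads are 22 mm wide; open, the fingers measure 114 mm over their backs; the gripper's body (76 mm by 85 mm) begins 54 mm behind the grasp point. The pads swing forward as they close: fully open they stand 13 mm farther back than shut.
Start: joints at [1, 0.527, 1.433, -0, 1.181, -0.178], TCP at [0.239, 0.577, 0.25] pointing down, gripper open.
Joint ranges: [-3.08, 3.08], [-0.75, 2.2], [0.22, 2.44], [-1.43, 4.57], [0, 2.65], [-2.85, 2.85]. Speed limits (rad/s): [2.79, 2.79, 3.14, 3.14, 3.14, 3.14].

INTERFACE

Orientations are given as a unit quaternion [x, y, z, w].
In Python, from station import monitor, eyes, job gives the robot as it stands.
- The arm moves only by the shell command python3 -m pendant 'ROWS' [FORCE]. ROWS is JSON, a list that holds one entry, the list of rows, each a list of 7 numbers: the shift along the tool's x, y, z as a fraction of full scale, then the turn, a rotation vector about the tool's x, y, z as a fraction of full scale, then the opening, from 0 (shut) to 1 (fully open). A call has 1 to 20 rows; each row shifts and turns the commanded pose from where the row before left it, along the tool's axes as they then stand; what a row does not reach is not made up. Full scale, the value 1, is 800 mm for a shift and 0.12 rad for a turn. A row lasts 1/10 s, in which the tool goes at most 50 mm and 8.59 degrees, less where a joint would pass 70% of its speed; a pose out of reach is approached as far as the arm can. A call with a number of a shift or a turn outside -1 to 1 is refused whole. A call with a gripper value outside its range is refused whole. The fingers move at their own pace and stop on an object; FORCE is the grip in N (left out, the last holds). Time passes only in rows, so rows that do not move let the fingers close. It gives the time, the measured TCP pose, the force, the opening and the grip force at its end, in the units of the state.
- monitor.sense(): the state, without advancing time (a new reading comes with each control period).
- eyes.snapshot(name): name is "scene" or "top" or "wrist"; returns a dict with "pixels" (420x560x3 uint8, red, green, blue), "depth" (420x560 float32, m along the optical axis (not along the pixel's ray), 0 where there is no reading), "intrinsics" (3x3 intrinsics, pixels), "eye" and "attitude" of the camera in the world. Camera axes: x right, y down, z forward; pixel columns grow to the right and rows downward; lengths in m; the calibration is good to about 2 mm. A picture is of the moment at which its call begins.
- job.sign_off(): hands the job in; it is judged then, once.
The state is a dict: "t": time; "q": joint angles; "qd": joint speeds; "tau": joint torques, N m; "tcp_pos": TCP position; "tool_rot": TCP orientation; "force": force on the tool from outside, world axes, zero at the start; "ft_torque": the same for the moment, N m; "finger_gap": opening from 0.0 (shut) to 1.0 (fully open); "gripper_force": force on a finger pad.
Only numpy, scipy, OpenCV 4.12 (cv2) and the standard library are available. Lean on these libraries where they do the work, as an engineer would, in place of code of your own. Each camera call takes 0.05 s, during which the arm holds its last target. There are 200 camera calls.

TASK

Before this loaded rack trolley is rolled out, test its hand brake: with the backs of the closed fingers, press the brake lever in towards the push bar, coming from the lever's far side (between the lever and the cheeses), until it comes up firm against its stop, short of the bar. Push firmly but do not force it, never take the lever between the fingers, keep off the push bar and leave the cheeses, spanner and bottle where they are. The program finishes while still holding the lever pressed firmly in, so that I can try whether the wheels are locked.

Things in the scene. Friction and masses are not known exactly. Their poses are not given: they have to be found in the camera images.
- trolley: Steel tube rack trolley, parked (fixed), push bar towards the robot. Origin: at table height under the bar's middle; x from bar to decks, y along the bar, z up. The bar is a 28 mm tube, axis 200 mm up; at y = +-280 mm it bends back, level, to uprights at x = 155 mm. Top deck 30 mm up, from x = 170 mm on; cheeses (60 mm high) from x = 190 mm. Between bar and deck is only the brake lever.
- bar_mid (a point): The middle of the push bar, on its axis. Axes as the trolley's.
- lever_pivot (a point): Pivot of the brake lever: an upright pin 42 mm beyond the push bar's axis (towards the decks), at bar height, on an aluminium clamp (42 mm across, 34 mm wide along the bar) that may sit anywhere near the bar's middle. On its +y side a thin bent steel tube leads into the bar. Axes as lever_pad.
- lever_pad (a point): Centre of the level aluminium lever blade (9 mm thick, 16 mm high), 95 mm from the pivot; a 19 mm ball ends it at 125 mm. Axes turn with the lever: x square to the blade, off the bar (the face to press is 4.5 mm along +x; pressing goes along -x), -y along the blade to the ball (robot right), z up. At rest the blade slants 0.26 to 0.36 rad off the bar, this point 66 to 76 mm from the bar's axis.
- brake_lever (a joint): Angle of the lever about its upright pivot, rad: 0 at rest, grows (clockwise from above) as it is pressed in towards the bar. A light return spring resists (at the pad 1.3 N at first, 5 N at the stop). At 0.28 rad (27 mm of travel at the pad) the brake is on and the lever stops firm, 20 to 32 mm clear of the bar; the stop is solid (under 0.1 mm per N). Let go, it springs back.
- cheese_a: Loose small cheese, 75 mm across, 60 mm high, in the front row on the top deck. Origin: centre of its underside. To be left alone.
- cheese_b: Another such loose cheese in the front row on the top deck. Origin: centre of its underside. To be left alone.
- spanner: Steel spanner, 150 mm long, lying on the table near its far edge, under or near the push bar. Origin: middle of its underside, x along its length. To be left alone.
- brine_bottle: White plastic bottle with a blue cap, 72 mm across, 170 mm high, standing on the table to the left of the lever, near the bar's left end (it is lower than the bar). Origin: centre of its underside. To be left alone.

How it is judged:
At the end, for the whole second after the job is handed in: The brake lever is held still at its stop (joint above 0.265 rad) by the fingers from its far side, with more than 7 N (and never over 40 N), the tool point at least 8 mm on the far side of the blade, through the last second (value of joint brake_lever above 0.265 rad and contact force between the fingers and brake_lever above 7 N and x of the grasp point in the frame of lever_pad above 0.008 m and velocity of joint brake_lever between -0.1 and 0.1 rad/s); the arm keeps its last pose, push and grip.
It fails at once if the lever is forced: more than 40 N on it (contact force between the fingers and brake_lever above 40 N).
It fails at once if the lever is taken between the fingers, or pushed with the hand astride it (contact force between the fingers and brake_lever above 1 N and x of the grasp point in the frame of lever_pad below 0.004 m).
It fails at once if the hand or arm leans on the push bar or the trolley (over 5 N) (contact force between any of the fingers, the arm and trolley above 5 N).
It fails at once if a cheese, the spanner or the bottle is moved by more than 20 mm (distance of any of cheese_a, cheese_b, spanner, brine_bottle from where it was at the start of the episode above 0.02 m).
It also fails if it takes over 34 s, if anything falls off the work surface, if the arm or the gripper's body presses on something with over 40 N, if the wrist force passes 120 N, or if a joint passes its speed limit or range.

## Working session

There is one attempt and no reset: what is moved stays moved. The work goes in short steps, Python scripts to look and compute and a shell command to move; the robot and the scene stay as the last step left them, time stands still between calls to the robot, and variables do not carry over. Pictures are saved under pics/ and viewed, at most 10 in all, crops included, and the job is handed in when it is done.

```bash
mkdir -p pics; ls; cat > h.py <<'E'
import numpy as np,cv2
from station import monitor,eyes,job
def snap(n,f=None):
    s=eyes.snapshot(n)
    if f: cv2.imwrite('pics/'+f,cv2.cvtColor(s['pixels'],cv2.COLOR_RGB2BGR))
    return s
def R(s):
    a=np.array(s['attitude'],float)
    if a.shape==(3,3): return a
    from scipy.spatial.transform import Rotation as Ro
    return Ro.from_quat(a).as_matrix()
def cloud(s):
    K=np.array(s['intrinsics']);d=s['depth'];v,u=np.indices(d.shape)
    p=np.stack([(u-K[0,2])/K[0,0]*d,(v-K[1,2])/K[1,1]*d,d],-1)
    return p@R(s).T+np.array(s['eye'])
def onz(s,u,v,z):
    K=np.array(s['intrinsics']);r=R(s)@np.linalg.solve(K,[u,v,1]);e=np.array(s['eye'])
    return e+r*(z-e[2])/r[2]
E
python3 - <<'E'
from h import *
for n in ('scene','top'):
    s=snap(n,n+'1.png');np.savez(n+'.npz',**s);print(n,s['eye'],s['attitude'],s['intrinsics'])
print(monitor.sense())
E
```

```text
pics
scene [1.39160059 0.12958538 0.92134032] [ 0.64036598  0.65835044 -0.28573225 -0.27361139] [[488.5143513    0.         280.32688198]
 [  0.         488.5143513  201.50898406]
 [  0.           0.           1.        ]]
top [0.44938003 0.11014631 0.96382962] [-0.70296327  0.70762291 -0.05618624  0.04422178] [[397.82260167   0.         284.7846751 ]
 [  0.         397.82260167 206.26931019]
 [  0.           0.           1.        ]]
{'t': 0.1, 'q': array([ 9.99508113e-01,  5.28363243e-01,  1.43375569e+00,  4.16133329e-06,
        1.18144165e+00, -1.78513603e-01]), 'qd': array([ 1.73946206e-03, -1.50592011e-03, -4.08103750e-03,  1.19166135e-03,
        6.42336784e-05,  5.57482775e-04]), 'tau': array([-4.67646132e-04, -4.43307602e+01, -1.78585428e+01, -2.75131115e-04,
        3.91995942e-03, -7.75072124e-06]), 'tcp_pos': array([0.23886637, 0.57689545, 0.24914345]), 'tool_rot': array([ 1.95128043e-01,  9.80777283e-01, -9.14919101e-04, -3.62099549e-04]), 'force': array([-0.22543206,  0.22151876, -0.51060672]), 'ft_torque': array([0.02614519, 0.01652993, 0.05174723]), 'gripper_force': 0.0, 'finger_gap': 1.005018638027642}
```

View pics/scene1.png

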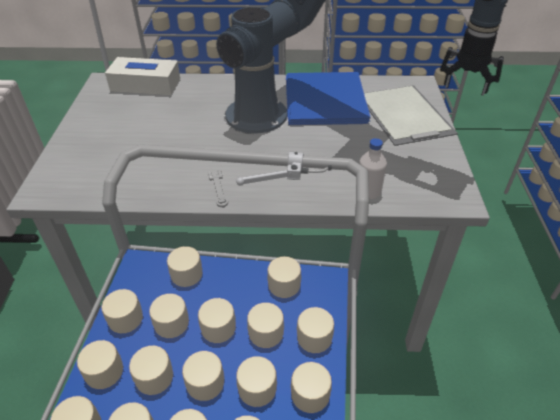

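View pics/top1.png

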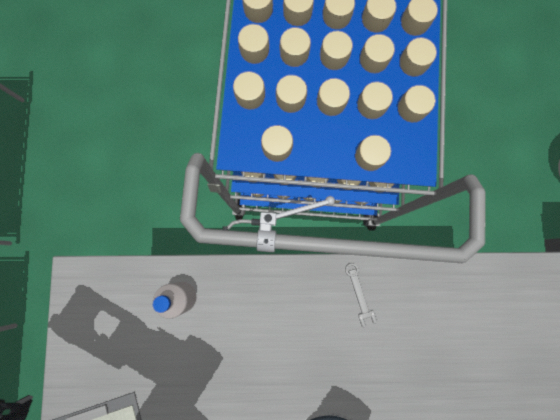

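Scene view: lever from the clamp at (295,163) to the ball at (240,181). Top view: clamp on bar at (266,241), pivot about (267,218), ball (331,202), bar running (200,235)–(465,255), and front cheeses at (277,142) and (375,152).

```bash
python3 - <<'E'
from h import *
s=dict(np.load('top.npz'));P=cloud(s)
t=dict(np.load('scene.npz'))
for n,u,v,z in [('ball',331,202,.2),('pivot',267,218,.21),('clampbar',266,241,.21),('blade',305,208,.208),('barR',440,252,.214),('barL',215,237,.214),('chA',277,142,.09),('chB',375,152,.09),('bottlecap',162,304,.17)]:
    print(n,onz(s,u,v,z).round(4),P[v,u].round(4))
for n,u,v,z in [('ball',240,181,.2),('clamp',295,163,.2),('chright',184,258,.09),('chleft',285,270,.09),('barR',150,156,.2)]:
    print('scene',n,onz(t,u,v,z).round(4),cloud(t)[v,u].round(4))
E
python3 - <<'E'
import cv2
im=cv2.imread('pics/top1.png')[170:280,180:400]
cv2.imwrite('pics/c1.png',cv2.resize(im,None,fx=3.5,fy=3.5,interpolation=cv2.INTER_CUBIC))
E
```

```text
ball [0.5665 0.0067 0.2   ] [0.5654 0.0077 0.2075]
pivot [0.5348 0.131  0.21  ] [0.5339 0.1308 0.2181]
clampbar [0.4911 0.1329 0.21  ] [0.4906 0.1327 0.2194]
blade [0.5539 0.0581 0.208 ] [0.554  0.0581 0.2078]
barR [ 0.4679 -0.195   0.214 ] [ 0.4679 -0.1946  0.2151]
barL [0.499  0.2285 0.214 ] [0.4989 0.2282 0.2162]
chA [0.7219 0.1114 0.09  ] [0.7225 0.1114 0.0882]
chB [ 0.6978 -0.1111  0.09  ] [ 0.6972 -0.1105  0.0924]
bottlecap [0.3729 0.3357 0.17  ] [0.373  0.3355 0.1706]
scene ball [0.5641 0.0097 0.2   ] [0.5758 0.0114 0.2102]
scene clamp [0.4969 0.1329 0.2   ] [0.5145 0.1329 0.2142]
scene chright [ 0.6996 -0.109   0.09  ] [ 0.702  -0.1082  0.0928]
scene chleft [0.7275 0.1149 0.09  ] [0.7282 0.1149 0.0908]
scene barR [ 0.4783 -0.2137  0.2   ] [ 0.4712 -0.2164  0.1943]
```

View pics/c1.png

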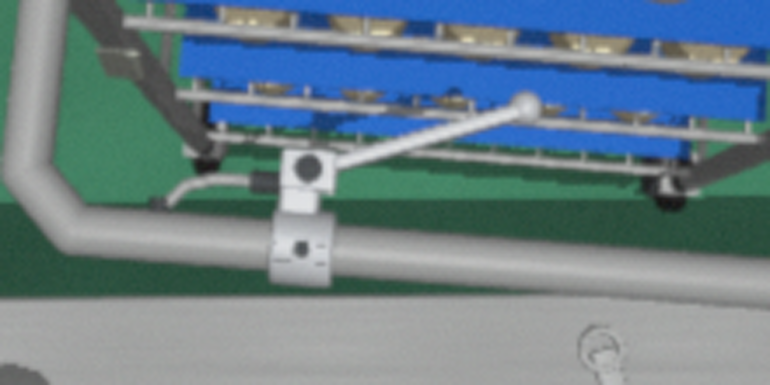

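```bash
python3 -m pendant '[[[0,0,-0.05,0,0,1,0],[0,0,-0.05,0,0,1,0],[0,0,-0.05,0,0,1,0],[0,0,0,0,0,1,0],[0,0,0,0,0,1,0],[0,0,0,0,0,1,0],[0,0,0,0,0,1,0],[0,0,0,0,0,1,0],[0,0,0,0,0,1,0],[0,0,0,0,0,1,0],[0,0,0,0,0,0,0]]]' 30
```

```text
t: 1.2
tcp_pos: [0.239, 0.5771, 0.3694]
tool_rot: [0.715, 0.699, -0.001, 0.0]
force: [1.1, -0.6, 0.2]
finger_gap: 0.003
gripper_force: 0.0
```

```bash
python3 -m pendant '[[[-0.024,0.016,0,0,0,0,0],[-0.0485,0.0333,0,0,0,0,0],[-0.0485,0.0333,0,0,0,0,0],[-0.0485,0.0333,0,0,0,0,0],[-0.0485,0.0333,0,0,0,0,0],[-0.0485,0.0333,0,0,0,0,0],[-0.0485,0.0333,0,0,0,0,0],[-0.0485,0.0333,0,0,0,0,0],[-0.0485,0.0333,0,0,0,0,0],[-0.0485,0.0333,0,0,0,0,0],[-0.0485,0.0333,0,0,0,0,0],[-0.0485,0.0333,0,0,0,0,0],[-0.0485,0.0333,0,0,0,0,0],[-0.0485,0.0333,0,0,0,0,0],[-0.024,0.02,0,0,0,0,0],[0,0,0,0,0,0,0],[0,0,0,0,0,0,0]]]'
python3 - <<'E'
from h import *
s=snap('wrist','w1.png');np.savez('w.npz',**s);print(s['eye']);m=monitor.sense();print(m['force'],m['tool_rot'],m['q'])
E
```

```text
t: 2.9
tcp_pos: [0.6019, 0.0263, 0.3693]
tool_rot: [0.715, 0.699, -0.0, -0.001]
force: [-1.5, 0.1, -0.2]
finger_gap: 0.001
gripper_force: 0.0
[0.60386977 0.09832464 0.49309878]
[-0.76123051 -0.0447243   1.37749747] [ 7.14321160e-01  6.99817428e-01 -2.90506154e-04 -8.73512736e-04] [-1.40681655e-01  3.87015748e-01  1.33322435e+00  6.10040250e-04
  1.42309200e+00 -1.20260216e-01]
```

View pics/w1.png

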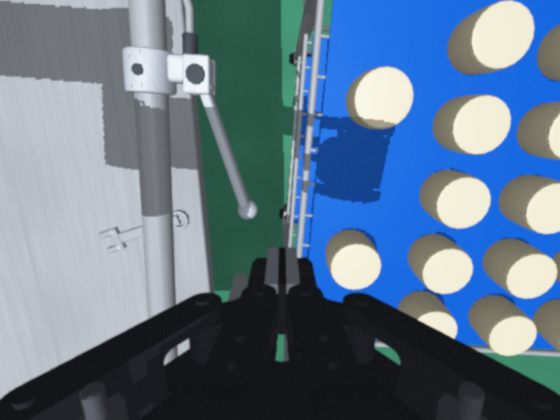

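Wrist view: pivot pin at (196,73), ball at (248,210), blade between them, fingers at about (283,255), bar to the left. The hand is on the far side. I'll check the lever from this view.

```bash
python3 - <<'E'
from h import *
s=dict(np.load('w.npz'));P=cloud(s)
for n,u,v,z in [('ball',248,210,.2),('pivot',196,73,.218),('blade',230,160,.208),('bar',154,150,.214),('bar',162,320,.214)]:
    print(n,onz(s,u,v,z).round(4),P[v,u].round(4))
E
```

```text
ball [0.5687 0.009  0.2   ] [0.5697 0.0116 0.2085]
pivot [0.5351 0.1302 0.218 ] [0.5349 0.1303 0.2169]
blade [0.556  0.0586 0.208 ] [0.556  0.0586 0.2081]
bar [0.4916 0.0695 0.214 ] [0.4914 0.0695 0.2135]
bar [ 0.4765 -0.1022  0.214 ] [0.5663 0.0392 0.4108]
```

```bash
python3 -m pendant '[[[0.0125,0.0125,0,0,0,0,0],[0,0,0.02,0,0,0,0],[0,0,0.045,0,0,0,0],[0,0,0.05,0,0,0,0],[0,0,0.05,0,0,0,0],[0,0,0.035,0,0,0,0],[0,0,0.015,0,0,0,0],[0,0,0,0,0,0,0],[0,0,0,0,0,0,0],[0,0,0,0,0,0,0]]]'
python3 - <<'E'
from h import *
s=snap('wrist','w2.png')
E
```

```text
t: 3.95
tcp_pos: [0.614, 0.0365, 0.2001]
tool_rot: [0.715, 0.699, 0.001, 0.002]
force: [-0.6, -0.5, -0.1]
finger_gap: -0.003
gripper_force: 0.0
```

View pics/w2.png

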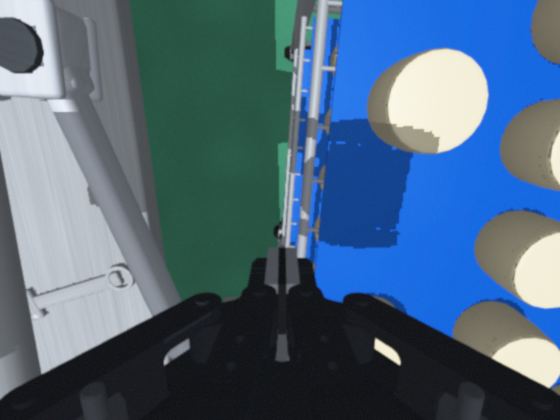

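Fingers are down beyond the blade at (150,250), with clear space on both sides. Now press in.

```bash
python3 -m pendant '[[[0,-0.0125,0.003,0,0,0,0],[0,-0.0125,0.002,0,0,0,0],[0,-0.006,0,0,0,0,0],[0,-0.006,0,0,0,0,0],[0,-0.006,0,0,0,0,0],[0,-0.006,0,0,0,0,0],[0,0,0,0,0,0,0],[0,0,0,0,0,0,0],[0,0,0,0,0,0,0]]]'
```

```text
t: 4.9
tcp_pos: [0.5739, 0.037, 0.1942]
tool_rot: [0.715, 0.699, 0.0, 0.0]
force: [1.6, 0.0, 1.6]
finger_gap: -0.001
gripper_force: 0.9
```

```bash
python3 -m pendant '[[[0,-0.005,0,0,0,0,0],[0,-0.005,0,0,0,0,0],[0,-0.004,0,0,0,0,0],[0,0,0,0,0,0,0],[0,0,0,0,0,0,0],[0,0,0,0,0,0,0]]]'
```

```text
t: 5.5
tcp_pos: [0.5623, 0.0372, 0.1941]
tool_rot: [0.715, 0.699, 0.0, 0.0]
force: [3.4, -2.2, -1.3]
finger_gap: -0.004
gripper_force: 1.5
```

```bash
python3 -m pendant '[[[0,-0.002,0,0,0,0,0],[0,-0.002,0,0,0,0,0],[0,-0.002,0,0,0,0,0],[0,0,0,0,0,0,0],[0,0,0,0,0,0,0],[0,0,0,0,0,0,0]]]'
```

```text
t: 6.1
tcp_pos: [0.5573, 0.0374, 0.194]
tool_rot: [0.715, 0.699, -0.0, 0.0]
force: [3.4, -2.4, 0.5]
finger_gap: -0.003
gripper_force: 1.9
```

```bash
python3 -m pendant '[[[0,-0.001,0,0,0,0,0],[0,-0.001,0,0,0,0,0],[0,0,0,0,0,0,0],[0,0,0,0,0,0,0],[0,0,0,0,0,0,0]]]'
```

```text
t: 6.6
tcp_pos: [0.5559, 0.0374, 0.1941]
tool_rot: [0.715, 0.699, 0.0, 0.0]
force: [4.3, -3.1, -0.4]
finger_gap: 0.001
gripper_force: 2.0
```

```bash
python3 -m pendant '[[[0,-0.001,0,0,0,0,0],[0,-0.001,0,0,0,0,0],[0,0,0,0,0,0,0],[0,0,0,0,0,0,0],[0,0,0,0,0,0,0]]]'
```

```text
t: 7.1
tcp_pos: [0.5544, 0.0374, 0.1941]
tool_rot: [0.715, 0.699, 0.0, 0.0]
force: [5.4, -2.7, -0.2]
finger_gap: -0.004
gripper_force: 2.1
```

```bash
python3 -m pendant '[[[0,-0.001,0,0,0,0,0],[0,0,0,0,0,0,0],[0,0,0,0,0,0,0],[0,0,0,0,0,0,0]]]'; python3 -c "
from h import *
snap('wrist','w3.png')"
```

```text
t: 7.5
tcp_pos: [0.5537, 0.0373, 0.1941]
tool_rot: [0.715, 0.699, 0.0, 0.0]
force: [4.2, -3.0, 0.6]
finger_gap: 0.001
gripper_force: 2.2
```

View pics/w3.png

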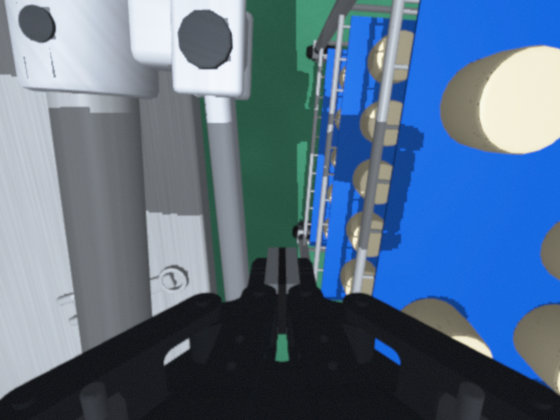

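The lever runs (215,100)–(235,295), still slightly slanted to the bar, with the fingers on its far side. It hasn't come up firm yet, so I'll continue gently.

```bash
python3 -m pendant '[[[0,-0.0015,0,0,0,0,0],[0,0,0,0,0,0,0],[0,0,0,0,0,0,0],[0,0,0,0,0,0,0]]]'
```

```text
t: 7.95
tcp_pos: [0.5525, 0.0373, 0.1941]
tool_rot: [0.715, 0.699, 0.0, 0.001]
force: [4.7, -3.3, 1.4]
finger_gap: 0.002
gripper_force: 2.2
```

```bash
python3 -m pendant '[[[0,-0.0015,0,0,0,0,0],[0,0,0,0,0,0,0],[0,0,0,0,0,0,0],[0,0,0,0,0,0,0]]]'
```

```text
t: 8.35
tcp_pos: [0.5514, 0.0372, 0.1941]
tool_rot: [0.715, 0.699, 0.0, 0.001]
force: [5.1, -3.7, 1.3]
finger_gap: -0.001
gripper_force: 2.3
```

```bash
python3 -m pendant '[[[0,-0.001,0,0,0,0,0],[0,0,0,0,0,0,0],[0,0,0,0,0,0,0],[0,0,0,0,0,0,0]]]'
```

```text
t: 8.75
tcp_pos: [0.5509, 0.0372, 0.1942]
tool_rot: [0.715, 0.699, 0.0, 0.001]
force: [4.9, -2.8, 0.1]
finger_gap: -0.001
gripper_force: 2.6
```

```bash
python3 -m pendant '[[[0,-0.0015,0,0,0,0,0],[0,0,0,0,0,0,0],[0,0,0,0,0,0,0],[0,0,0,0,0,0,0]]]'
```

```text
t: 9.15
tcp_pos: [0.5508, 0.0372, 0.1945]
tool_rot: [0.715, 0.699, 0.001, 0.002]
force: [8.5, -2.8, -0.6]
finger_gap: 0.002
gripper_force: 3.4
```

```bash
python3 -m pendant '[[[0,-0.001,0,0,0,0,0],[0,0,0,0,0,0,0],[0,0,0,0,0,0,0],[0,0,0,0,0,0,0]]]'
```

```text
t: 9.55
tcp_pos: [0.5507, 0.0372, 0.1946]
tool_rot: [0.715, 0.699, 0.002, 0.002]
force: [7.9, -1.9, -1.6]
finger_gap: 0.004
gripper_force: 4.0
```

```bash
python3 -m pendant '[[[0,-0.001,0,0,0,0,0],[0,0,0,0,0,0,0],[0,0,0,0,0,0,0],[0,0,0,0,0,0,0]]]'
```

```text
t: 9.95
tcp_pos: [0.5506, 0.0372, 0.1948]
tool_rot: [0.715, 0.699, 0.002, 0.003]
force: [9.1, -2.7, -1.5]
finger_gap: -0.003
gripper_force: 4.5
```

It stopped at x≈0.5507 and is firm; the force now rises about 2 N/mm. Adding push up to about 18 N.

```bash
python3 -m pendant '[[[0,-0.0015,0,0,0,0,0],[0,-0.0015,0,0,0,0,0],[0,0,0,0,0,0,0],[0,0,0,0,0,0,0],[0,0,0,0,0,0,0]]]'
```

```text
t: 10.45
tcp_pos: [0.5503, 0.0371, 0.1952]
tool_rot: [0.715, 0.699, 0.004, 0.005]
force: [12.8, -2.9, -2.9]
finger_gap: 0.003
gripper_force: 6.2
```

```bash
python3 -m pendant '[[[0,-0.0015,0,0,0,0,0],[0,-0.0015,0,0,0,0,0],[0,0,0,0,0,0,0],[0,0,0,0,0,0,0],[0,0,0,0,0,0,0]]]'
```

```text
t: 10.95
tcp_pos: [0.55, 0.0372, 0.1957]
tool_rot: [0.715, 0.699, 0.006, 0.007]
force: [16.1, -2.5, -4.4]
finger_gap: -0.001
gripper_force: 7.9
```

```bash
python3 -m pendant '[[[0,0,0,0,0,0,0],[0,0,0,0,0,0,0],[0,0,0,0,0,0,0],[0,0,0,0,0,0,0],[0,0,0,0,0,0,0]]]'; python3 -c "
from h import *
a=snap('scene')['pixels'][120:300,150:400,::-1];b=snap('wrist')['pixels'][...,::-1]
a=cv2.resize(a,(400,288));b=cv2.resize(b,(384,288));cv2.imwrite('pics/f.png',np.hstack([a,b]))
print(monitor.sense()['force'])"
```

```text
t: 11.45
tcp_pos: [0.55, 0.0371, 0.1957]
tool_rot: [0.715, 0.699, 0.006, 0.007]
force: [15.6, -2.1, -4.0]
finger_gap: -0.005
gripper_force: 7.9
[15.5525556  -1.19649983 -4.69212906]
```

View pics/f.png

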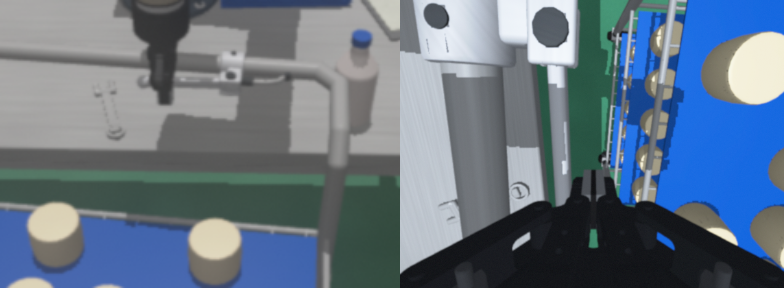

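Left half: the fingers at (165,80) are on the far side of the lever, and the lever is nearly parallel to the bar and clear of it. Right half: the blade at (560,140) is straight and the hand is clear of the bar. The force is steady at about 16 N, so I'm handing it in.

```bash
python3 -c "
from h import *
print(job.sign_off())"
```

```text
the job is handed in; nothing more can be done
None
```

I handed the job in with the brake lever held firm against its stop at about 16 N, pressed from its far side by the backs of the closed fingers; in the camera views the hand was clear of the push bar and nothing else had been disturbed.

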